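# Point out the missed stone and the pot it comes from

## Robot

A 6-joint arm with a two-finger parallel gripper is mounted at the origin on the work surface. World frame = base frame: x ahead of the robot, y to its left, z up, the work surface at z = 0. Lengths are in mm, angles in rad, forces in N, time in s.
With the tool pointing down it reaches from about 275 to 750 mm from the base axis. Payload 10.2 kg.
Tool frame: the origin (TCP) lies between the finger pads; the fingertips stand 17 mm ahead of it and the grasp point (between the pads) lies 2 mm behind it; z points along the fingers, y is the line along which they close (so a half turn about z gives the same grasp; the last joint's range is limited). The gripper opens to 85 mm and grips with 20 to 120 N. Pads are 22 mm wide; open, the fingers measure 114 mm over their backs; the gripper's body (76 mm by 85 mm) begins 54 mm behind the grasp point. The pads swing forward as they close: fully open they stand 13 mm farther back than shut.
Start: joints at [-1.411, 0.313, 1.498, -0, 1.331, -0.223], TCP at [196.086, -487.013, 248.294] pointing down, gripper open.
Joint ranges: [-2.94, 2.94], [-0.97, 2.17], [0.19, 2.56], [-1.23, 4.37], [0.02, 3.11], [-2.88, 2.88]. Speed limits (rad/s): [2.39, 2.39, 3.01, 3.14, 3.14, 3.14].

## Interface

Orientations are given as a unit quaternion [w, x, y, z].
In Python, from rig import * gives the robot as it stands.
- The arm moves only by the tool step_arm, never from a script. Its argument "commands" is text: rows parted by semicolons, each of 7 numbers parted by spaces: the opening, from 0 (shut) to 1 (fully open), then the shift along the tool's x, y, z in cm, then the turn, a rotation vector about the tool's x, y, z in rad. In form: hand x y z rx ry rz; .... A call has 1 to 20 rows; each row is the pose to reach, as a shift and turn from the pose commanded when the call began, along the tool's axes at that moment; what a row does not reach only later rows make up. A row lasts 1/12 s, in which the tool goes at most 41.7 mm and 7.16 degrees, less where a joint would pass 70% of its speed; a pose out of reach is approached as far as the arm can. A call with a gripper value outside its range is refused whole. The fingers move at their own pace and stop on an object; "newtons" is the grip in N (left out, the last holds). Time passes only in rows, so rows that repeat a pose let the fingers close. It gives the time, the measured TCP pose, the force, the opening and the grip force at its end, in the units of the state.
- sense(): the state, without advancing time (a new reading comes with each control period).
- capture(name): name is "scene" or "top"; returns the picture (400x640x3 uint8, red, green, blue); there is no depth.
- camera_model(name): a dict with "mtx" (3x3 intrinsics, pixels), "eye" and "rotation" of the camera in the world. Camera axes: x right, y down, z forward; pixel columns grow to the right and rows downward; lengths in mm; the calibration is good to about 2 mm. A picture is of the moment at which its call begins. camera_model takes no time and is no camera call.
- finish_job(): hands the job in; it is judged then, once.
Trained networks look in the newest picture that a camera, given by its name, has taken for a name from the list of things; names that differ only in an ending like _2 or _b are one class to them, and where a whole thing is asked for, a point or a joint stands for the part that bears it (a point fixed in the world has none). Each returns a list of dicts, best first, with "score" (0 to 1); they miss things now and then, are a little off and sometimes report something else, mostly with a low value. They report only what shows in the picture. A call takes as long as a camera call. They do not tell look-alikes from the thing itself.
- search_frame(camera, label): "rect" ([centre column, centre row, width, height] in pixels, round what is visible of it).
- trace(camera, label): "mask" (400x640 bool, what is visible of it) and "rect" ([centre column, centre row, width, height] in pixels, round what is visible of it).
- spot_point(camera, label): "xy" ([column, row] in pixels: a listed point, or the origin of a listed thing).
The state is a dict: "time_s": time; "joints": joint angles; "dq": joint speeds; "tau": joint torques, N m; "eef_pos": TCP position; "ee_rot": TCP orientation; "force": force on the tool from outside, world axes, zero at the start; "wrist_torque": the same for the moment, N m; "grip_width": opening from 0.0 (shut) to 1.0 (fully open); "grip_force": force on a finger pad.
Only numpy, scipy, OpenCV 4.12 (cv2) and the standard library are available. Lean on these libraries where they do the work, as an engineer would, in place of code of your own. Each camera call takes 0.05 s, during which the arm holds its last target. There are 200 camera calls.

## Task

One turquoise stone has been missed out of the mandala. Show me where: bring the fingertips to 1 to 4 cm straight above the empty setting and stay there for at least two seconds, then point in the same way at the pot of turquoise stones, for at least two seconds, and finish still pointing at it. The paint is wet and the pots are open, so only point: touch nothing, and do not move or lift anything.

Things in the scene. Friction and masses are not known exactly. Their poses are not given: they have to be found in the camera images.
- mandala: fixed round MDF board, 280 mm across, 6 mm thick, flat on the table, navy with rings of dots. Outer ring, radius 105 mm: 10 even settings 65 mm apart, 9 with a domed turquoise stone 25 mm across. Inside: full rings of 8 amber and 6 ruby stones, an ivory one in the middle. Stones stand 6 mm above the board. Origin: centre of its underside; x points at the empty setting, z up. Turned any way
- gap (a point): the empty setting in the outer ring: a pale bare-wood spot 28 mm across with a thin pencil cross, in a thin gold edge, with no stone. This point is its centre on the board's top face, 6 mm above the table; z up
- tray: low open tray of light wood, fixed, 220 x 220 mm outside, walls 16 mm high and 6 mm thick; the four pots stand in it, one in each quarter. Origin: centre of its underside
- pot_turquoise: small open white ceramic pot heaped with turquoise stones, one of four in the tray: 60 mm across the rim, 34 mm high, stones no higher than 37 mm above its underside. Loose, about 0.12 kg. Origin: centre of its underside; z up. It may stand in any quarter of the tray, 106 mm from its neighbours
- pot_amber: small open white ceramic pot heaped with amber orange stones, one of four in the tray: 60 mm across the rim, 34 mm high, stones no higher than 37 mm above its underside. Loose, about 0.12 kg. Origin: centre of its underside; z up. It may stand in any quarter of the tray, 106 mm from its neighbours
- pot_ruby: small open white ceramic pot heaped with dark red stones, one of four in the tray: 60 mm across the rim, 34 mm high, stones no higher than 37 mm above its underside. Loose, about 0.12 kg. Origin: centre of its underside; z up. It may stand in any quarter of the tray, 106 mm from its neighbours
- pot_ivory: small open white ceramic pot heaped with ivory stones, one of four in the tray: 60 mm across the rim, 34 mm high, stones no higher than 37 mm above its underside. Loose, about 0.12 kg. Origin: centre of its underside; z up. It may stand in any quarter of the tray, 106 mm from its neighbours
- glue_bottle: white squeeze bottle with an orange nozzle, 50 mm across, 146 mm high. Loose. Bystander. Origin: centre of its underside
- tumbler: empty clear glass, 78 mm across, 88 mm high. Loose. Bystander. Origin: centre of its underside
- brush_cup: pink cup 80 mm across with upright brushes, 215 mm high in all. Loose. Bystander. Origin: centre of its underside
- tape_roll: roll of beige tape lying flat, 96 mm across, 22 mm high. Loose. Bystander. Origin: centre of its underside
- paint_jar: purple paint jar with a white lid, 48 mm across, 50 mm high. Loose. Bystander. Origin: centre of its underside
- dotting_tool: double-ended ball stylus with a wooden handle lying on the table along its own y axis, 154 mm long, 12 mm thick. Loose. Bystander. Origin: centre of its underside
- tin: plain round metal tin, 72 mm across, 45 mm high. Loose. Bystander. Origin: centre of its underside
Not all that is in view belongs to the job. Leave any green look-alike of the pot_ivory alone. Several things have the shape of the pot_amber; the one meant has the colours described above.

How it is judged (in metres and radians):
On the way, in this order (a step that is already met when the one before it is completed fails the run):
1. the fingertips dwell just above the empty setting (horizontal distance between the grasp point and gap below 0.022 m and z of the grasp point in the frame of gap between 0.017 and 0.078 m), for 1.9 s.
2. then the fingertips dwell just above the pot of turquoise stones (horizontal distance between the grasp point and pot_turquoise below 0.022 m and z of the grasp point in the frame of pot_turquoise between 0.048 and 0.112 m), for 1.9 s.
At the end, for the whole second after the job is handed in: the grasp point (about 19 mm behind the fingertips) is within 22 mm sideways of the turquoise pot's axis and 48 to 112 mm above its underside; all four pots upright (within 0.1 rad) and within 10 mm of where they were (all of step 2 and distance of each of pot_turquoise, pot_amber, pot_ruby, pot_ivory from where it was at the start of the episode below 0.01 m and angle between each of pot_turquoise, pot_amber, pot_ruby, pot_ivory's own z axis and vertical below 0.1 rad); the robot touches nothing.
It fails at once if the fingers or the arm touch something (contact force between any of the fingers, the arm and anything else above 0.5 N).
It fails at once if a pot is moved, lifted or tipped (not (distance of each of pot_turquoise, pot_amber, pot_ruby, pot_ivory from where it was at the start of the episode below 0.01 m and angle between each of pot_turquoise, pot_amber, pot_ruby, pot_ivory's own z axis and vertical below 0.1 rad)).
It fails at once if a bystander is moved or lifted (distance of any of glue_bottle, tumbler, brush_cup, tape_roll, paint_jar, dotting_tool, tin from where it was at the start of the episode above 0.015 m).
It also fails if it takes over 46 s, if anything falls off the work surface, if the arm or the gripper's body presses on something with over 40 N, if the wrist force passes 120 N, or if a joint passes its speed limit or range.

## Working session

There is one attempt and no reset: what is moved stays moved. The work goes in short steps, Python scripts to look and compute and a tool call to move; the robot and the scene stay as the last step left them, time stands still between calls to the robot, and variables do not carry over. Pictures are saved under pics/ and viewed, at most 10 in all, crops included, and the job is handed in when it is done.

Besides the shell and the picture viewer there is one more tool, called after "Request:" as name(argument=value, ...) on one line, values as JSON. step_arm: Moves the arm, as the interface text tells. Its arguments: {"type":"object","properties":{"commands":{"type":"string"},"newtons":{"type":"number"}},"required":["commands"]}

```bash
mkdir -p pics
cat > h.py <<'E'
from rig import *
import numpy as np, cv2
def ray(cam,px,z):
    m=camera_model(cam);K=np.array(m["mtx"]);R=np.array(m["rotation"]);e=np.array(m["eye"])
    d=R@np.linalg.solve(K,[px[0],px[1],1.]);return e+d*(z-e[2])/d[2]
E
python3 - <<'E'
from h import *
for c in("top","scene"):
    cv2.imwrite(f"pics/{c}1.png",capture(c)[:,:,::-1]); m=camera_model(c);print(c,m["eye"],np.round(m["rotation"],2).tolist(),np.array(m["mtx"])[0,0])
    for l,z in(("gap",6),("pot_turquoise",6)):
        for r in spot_point(c,l)[:5]: print(l,r["score"],np.round(r["xy"]),np.round(ray(c,r["xy"],z)))
for l,z in(("pot_turquoise",34),("pot_amber",34),("mandala",6),("tray",16),("glue_bottle",146),("brush_cup",215),("tumbler",88),("tape_roll",22),("paint_jar",50),("tin",45)):
    for r in search_frame("top",l)[:5]: print(l,round(r["score"],2),np.round(r["rect"]),np.round(ray("top",r["rect"][:2],z)))
s=sense();print(s["time_s"],s["eef_pos"],s["ee_rot"])
E
```

```text
top [ 223.56896831  -43.79286327 1772.63415176] [0.07, -0.7, 0.71, -0.07] 455.02955591370284Traceback (most recent call last):
  File "<stdin>", line 5, in <module>
  File "h.py", line 5, in ray
    d=R@np.linalg.solve(K,[px[0],px[1],1.]);return e+d*(z-e[2])/d[2]
      ~^~~~~~~~~~~~~~~~~~~~~~~~~~~~~~~~~~~~
ValueError: matmul: Input operand 1 has a mismatch in its core dimension 0, with gufunc signature (n?,k),(k,m?)->(n?,m?) (size 3 is different from 4)
```

View pics/top1.png

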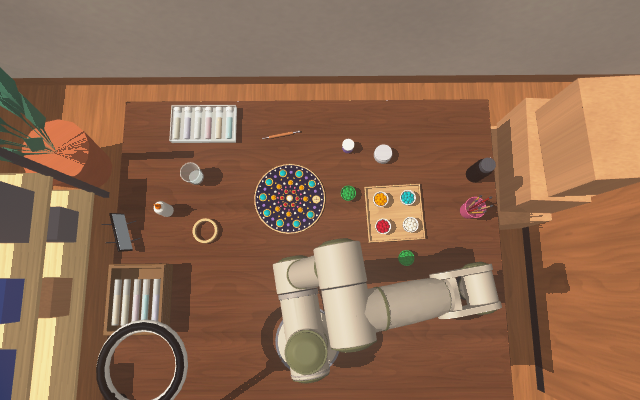

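The top view shows the mandala at about (290,199), with a pale empty spot near (316,199). The turquoise pot is near (408,198), and there are green look-alikes at (348,193) and (406,258). The camera rotation is a quaternion, so I'll fix the helper.

```bash
sed -i 's/R=np.array(m\["rotation"\])/q=np.array(m["rotation"]);R=Rotation.from_quat(q[[1,2,3,0]]).as_matrix()/; 2a from scipy.spatial.transform import Rotation' h.py
python3 - <<'E'
from h import *
for c in("top","scene"):
    im=capture(c)
    cv2.imwrite(f"pics/{c}2.png",im[:,:,::-1])
    if c=="top": cv2.imwrite("pics/crop2.png",cv2.resize(im[140:280,240:440,::-1],None,fx=4,fy=4,interpolation=cv2.INTER_CUBIC))
    for l,z in(("gap",6),("pot_turquoise",6)):
        for r in spot_point(c,l)[:5]: print(c,l,r["score"],np.round(r["xy"],1),np.round(ray(c,r["xy"],z)))
for l,z in(("pot_turquoise",34),("mandala",6),("tray",16),("glue_bottle",146),("brush_cup",215),("tumbler",88),("tape_roll",22),("paint_jar",50),("tin",45)):
    for r in search_frame("top",l)[:5]: print(l,round(r["score"],2),np.round(r["rect"]),np.round(ray("top",r["rect"][:2],z)))
s=sense();print(s["time_s"],s["eef_pos"],s["ee_rot"])
print(Rotation.from_quat(np.array(s["ee_rot"])[[1,2,3,0]]).as_matrix().round(3))
E
```

```text
top gap 0.58 [318.2 200.9] [526. -43.   6.]
top pot_turquoise 0.69 [168.1 207.6] [504. 546.   6.]
top pot_turquoise 0.6 [405.7 199.2] [ 530. -388.    6.]
scene gap 0.91 [317.4 209.8] [546. -41.   6.]
scene pot_turquoise 0.77 [265.7 142.7] [ 539. -386.    6.]
pot_turquoise 0.53 [406. 197.  15.  17.] [ 535. -382.   34.]
mandala 0.94 [287. 198.  70.  66.] [537.  79.   6.]
tray 0.9 [393. 213.  58.  60.] [ 474. -335.   16.]
tray 0.57 [474. 209.  31.  20.] [ 487. -650.   16.]
glue_bottle 0.7 [162. 209.  18.  18.] [477. 521. 146.]
glue_bottle 0.38 [394. 215.  60.  58.] [ 448. -317.  146.]
brush_cup 0.79 [475. 207.  31.  26.] [ 465. -587.  215.]
tumbler 0.94 [192. 173.  19.  25.] [624. 436.  88.]
tape_roll 0.69 [205. 232.  27.  25.] [407. 395.  22.]
paint_jar 0.36 [192. 173.  20.  25.] [632. 446.  50.]
tin 0.82 [383. 155.  16.  18.] [ 699. -298.   45.]
0.85 [ 196.09348237 -487.00847152  248.28494074] [-1.87257887e-05  9.81740827e-01  1.90223418e-01  5.70129592e-06]
[[ 0.928  0.374  0.   ]
 [ 0.374 -0.928  0.   ]
 [ 0.    -0.    -1.   ]]
```

View pics/crop2.png

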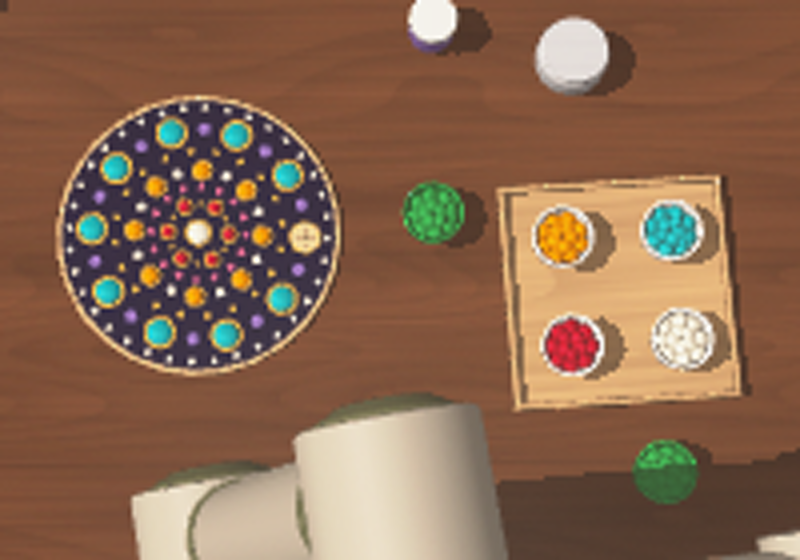

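View pics/scene2.png

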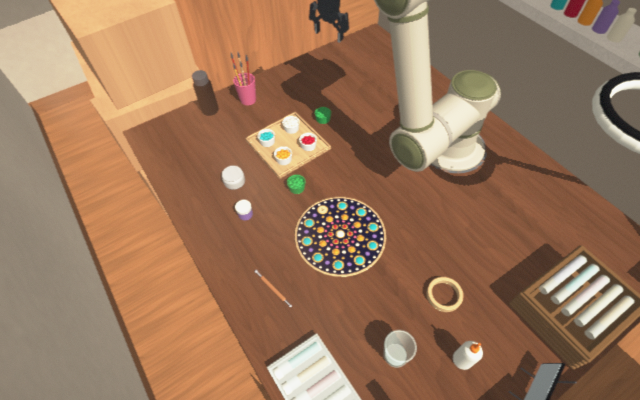

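The crop shows the one bare spot at crop (305,237), which is about (316,199) in full. The turquoise pot is the top-right one in the tray, at about (407.5,197). In the scene view they are at about (322,210) and (267,137). I'll refine these by colour and work out the move.

Run:
```python
from h import *
def cen(im,box,lo,hi):
    x0,x1,y0,y1=box;h=cv2.cvtColor(im,cv2.COLOR_RGB2HSV)[y0:y1,x0:x1]
    ys,xs=np.nonzero(cv2.inRange(h,lo,hi));return xs.mean()+x0,ys.mean()+y0,len(xs)
W=((5,30,130),(30,170,255));T=((80,90,80),(100,255,255))
t=cv2.imread("pics/top2.png")[:,:,::-1].copy();s=cv2.imread("pics/scene2.png")[:,:,::-1].copy()
G=[]
for n,im,gb,pb in(("top",t,(311,321,194,204),(398,418,188,207)),("scene",s,(315,330,204,216),(256,278,128,145))):
    g=cen(im,gb,*W);p=cen(im,pb,*T)
    print(n,g,ray(n,g,6).round(),p,ray(n,p,38).round())
# mandala centre from turquoise stones + gap in top
h=cv2.cvtColor(t,cv2.COLOR_RGB2HSV)[160:238,250:330];m=cv2.inRange(h,*T)
k,_,st,c=cv2.connectedComponentsWithStats(m)
P=np.array([ray("top",c[i]+[250,160],10)[:2] for i in range(1,k) if st[i,4]>8]);
from scipy.optimize import least_squares
f=least_squares(lambda q:np.hypot(*(P-q).T)-105,P.mean(0)).x
a=np.arctan2(*(P-f).T[::-1]);ph=np.angle(np.exp(10j*a).mean())/10
print(len(P),f,[(f+105*np.array([np.cos(ph+i*np.pi/5),np.sin(ph+i*np.pi/5)])).round(1) for i in range(10)],np.sort(np.degrees(a)).round())
```

```text
top (np.float64(315.64150943396226), np.float64(198.9245283018868), 53) [534. -33.   6.] (np.float64(407.3613445378151), np.float64(197.45378151260505), 119) [ 531. -388.   38.]
scene (np.float64(321.8817204301075), np.float64(208.80645161290323), 93) [532. -36.   6.] (np.float64(266.14814814814815), np.float64(135.60493827160494), 81) [ 533. -387.   38.]
9 [538.82548941  71.48471798] [array([640.2,  99. ]), array([604.7, 153.3]), array([544. , 176.4]), array([481.4, 159.4]), array([440.7, 108.8]), array([437.5,  44. ]), array([473. , -10.3]), array([533.6, -33.4]), array([596.3, -16.4]), array([637. ,  34.1])] [-165. -129.  -57.  -21.   15.   51.   87.  123.  159.]
```

Request:
step_arm(commands="0 1 -0.6 0 0 0 0;0 3 -1.8 0 0 0 0;0 6 -3.7 0 0 0 0;0 9 -5.5 0 0 0 0;0 12 -7.3 0 0 0 0;0 15 -9.1 0 0 0 0;0 18 -11 0 0 0 0;0 21 -12.8 0 0 0 0;0 24 -14.6 0 0 0 0;0 27 -16.5 0 0 0 0;0 30 -18.3 0 0 0 0;0 33 -20.1 0 0 0 0;0 36 -21.9 0 0 0 0;0 39 -23.8 0 0 0 0;0 42 -25.6 0 0 0 0;0 45 -27.4 0 0 0 0;0 47.2 -28.8 0 0 0 0;0 48.3 -29.4 0 0 0 0;0 48.3 -29.4 0 0 0 0;0 48.3 -29.4 0 0 0 0")

```text
time_s: 2.52
eef_pos: [533.9, -33.8, 248.1]
ee_rot: [0.0, 0.982, 0.191, -0.0]
force: [-0.5, -0.4, -0.2]
grip_width: -0.0
grip_force: 0.0
```

Descend to TCP z ≈ 50 (fingertips about 27 mm above the setting).

Request:
step_arm(commands="0 0 0 1 0 0 0;0 0 0 3 0 0 0;0 0 0 5 0 0 0;0 0 0 7 0 0 0;0 0 0 9 0 0 0;0 0 0 11 0 0 0;0 0 0 13 0 0 0;0 0 0 14.5 0 0 0;0 0 0 16 0 0 0;0 0 0 17 0 0 0;0 0 0 17 0 0 0;0 0 0 17 0 0 0;0 0 0 17 0 0 0")

```text
time_s: 3.6
eef_pos: [534.6, -34.3, 79.1]
ee_rot: [0.0, 0.982, 0.19, 0.001]
force: [-0.2, -0.2, -0.1]
grip_width: -0.001
grip_force: 0.0
```

Run:
```python
from h import *
im=capture("scene");cv2.imwrite("pics/near.png",cv2.resize(im[120:280,230:430,::-1],None,fx=3.5,fy=3.5,interpolation=cv2.INTER_CUBIC));s=sense();print(s["eef_pos"],s["force"])
```

```text
[534.69054837 -34.24715221  79.21941629] [-0.29646246 -0.44803099 -0.25251943]
```

View pics/near.png

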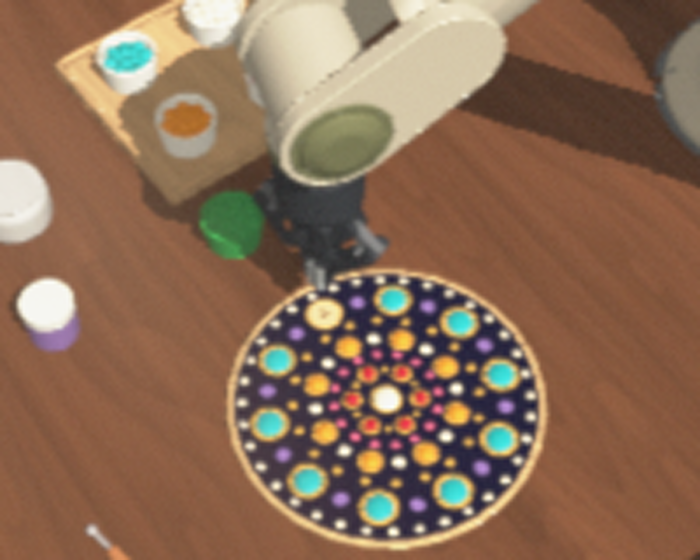

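The shut fingertips are at crop (318,280), just above and in line with the empty setting at (324,315). Nothing is close to them, so I'll lower the rest of the way and dwell.

Request:
step_arm(commands="0 0 0 0.5 0 0 0;0 0 0 1.2 0 0 0;0 0 0 1.9 0 0 0;0 0 0 2.5 0 0 0;0 0 0 2.8 0 0 0;0 0 0 2.8 0 0 0;0 0 0 2.8 0 0 0;0 0 0 2.8 0 0 0;0 0 0 2.8 0 0 0;0 0 0 2.8 0 0 0;0 0 0 2.8 0 0 0;0 0 0 2.8 0 0 0;0 0 0 2.8 0 0 0;0 0 0 2.8 0 0 0;0 0 0 2.8 0 0 0;0 0 0 2.8 0 0 0;0 0 0 2.8 0 0 0;0 0 0 2.8 0 0 0;0 0 0 2.8 0 0 0;0 0 0 2.8 0 0 0")

```text
time_s: 5.32
eef_pos: [534.3, -33.9, 50.3]
ee_rot: [0.0, 0.982, 0.19, 0.0]
force: [0.8, -0.1, 0.9]
grip_width: -0.002
grip_force: 0.0
```

Request:
step_arm(commands="0 0 0 0 0 0 0;0 0 0 0 0 0 0;0 0 0 0 0 0 0;0 0 0 0 0 0 0;0 0 0 0 0 0 0;0 0 0 0 0 0 0;0 0 0 0 0 0 0;0 0 0 0 0 0 0;0 0 0 0 0 0 0;0 0 0 0 0 0 0;0 0 0 0 0 0 0;0 0 0 0 0 0 0;0 0 0 0 0 0 0;0 0 0 0 0 0 0;0 0 0 0 0 0 0;0 0 0 0 0 0 0;0 0 0 0 0 0 0;0 0 0 0 0 0 0")

```text
time_s: 6.82
eef_pos: [534.3, -33.9, 50.3]
ee_rot: [0.0, 0.982, 0.19, 0.0]
force: [-0.1, 0.0, -0.8]
grip_width: -0.001
grip_force: 0.0
```

Dwelled for more than 2.7 s. Now up, across to the pot and down part way.

Request:
step_arm(commands="0 0 0 -1 0 0 0;0 0 0 -3.5 0 0 0;0 0 0 -6.5 0 0 0;0 0 0 -9.5 0 0 0;0 0 0 -12 0 0 0;0 0 0 -13 0 0 0;0 -0.4 1 -13 0 0 0;0 -1.2 3 -13 0 0 0;0 -2.4 6 -13 0 0 0;0 -3.7 9 -13 0 0 0;0 -4.9 12 -13 0 0 0;0 -6.1 15 -13 0 0 0;0 -7.4 18 -13 0 0 0;0 -8.6 21 -13 0 0 0;0 -9.8 24 -13 0 0 0;0 -11.1 27 -13 0 0 0;0 -12.3 30 -13 0 0 0;0 -13.1 32 -13 0 0 0;0 -13.4 32.8 -13 0 0 0;0 -13.4 32.8 -13 0 0 0")

```text
time_s: 8.48
eef_pos: [531.5, -389.8, 178.2]
ee_rot: [-0.001, 0.982, 0.189, -0.001]
force: [0.3, 0.0, -0.1]
grip_width: -0.002
grip_force: 0.0
```

Request:
step_arm(commands="0 0 0 0 0 0 0;0 0 0 1 0 0 0;0 0 0 2.5 0 0 0;0 0 0 4 0 0 0;0 0 0 5.5 0 0 0;0 0 0 6.5 0 0 0;0 0 0 7 0 0 0;0 0 0 7 0 0 0;0 0 0 7 0 0 0")

```text
time_s: 9.23
eef_pos: [532.8, -388.0, 110.7]
ee_rot: [0.0, 0.982, 0.19, 0.0]
force: [-1.1, -0.5, -0.3]
grip_width: 0.002
grip_force: 0.0
```

Run:
```python
from h import *
im=capture("scene");cv2.imwrite("pics/near2.png",cv2.resize(im[70:220,200:380,::-1],None,fx=4,fy=4,interpolation=cv2.INTER_CUBIC));s=sense();print(s["eef_pos"],s["force"])
```

```text
[ 532.88197387 -388.18918181  111.14370034] [-0.31460294  0.09413356 -0.02389934]
```

View pics/near2.png

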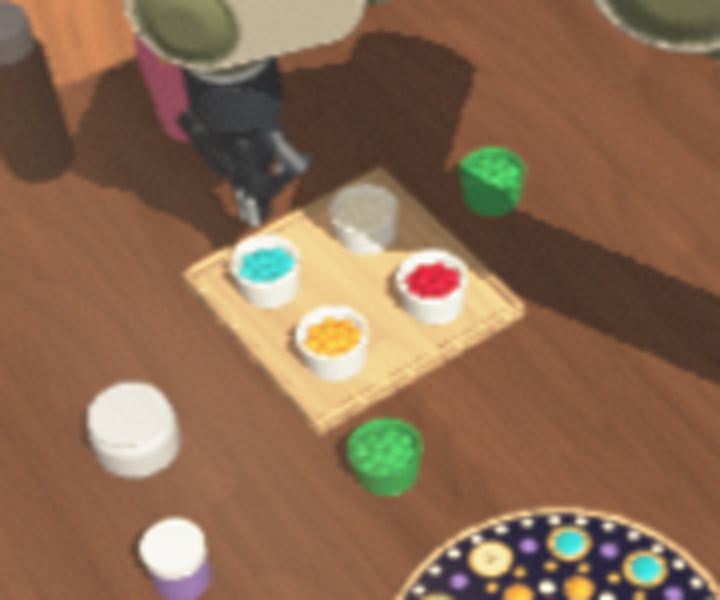

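The fingertips at crop (252,218) are directly over the turquoise pot at (265,265), and the pots are undisturbed. I'll lower the last 2.8 cm and dwell.

Request:
step_arm(commands="0 0 0 0.5 0 0 0;0 0 0 1.2 0 0 0;0 0 0 1.9 0 0 0;0 0 0 2.5 0 0 0;0 0 0 2.8 0 0 0;0 0 0 2.8 0 0 0;0 0 0 2.8 0 0 0;0 0 0 2.8 0 0 0;0 0 0 2.8 0 0 0;0 0 0 2.8 0 0 0;0 0 0 2.8 0 0 0;0 0 0 2.8 0 0 0;0 0 0 2.8 0 0 0;0 0 0 2.8 0 0 0;0 0 0 2.8 0 0 0;0 0 0 2.8 0 0 0;0 0 0 2.8 0 0 0;0 0 0 2.8 0 0 0;0 0 0 2.8 0 0 0;0 0 0 2.8 0 0 0")

```text
time_s: 10.95
eef_pos: [532.5, -388.2, 82.3]
ee_rot: [-0.0, 0.982, 0.19, -0.0]
force: [-0.3, -0.4, 0.7]
grip_width: -0.002
grip_force: 0.0
```

Request:
step_arm(commands="0 0 0 0 0 0 0;0 0 0 0 0 0 0;0 0 0 0 0 0 0;0 0 0 0 0 0 0;0 0 0 0 0 0 0;0 0 0 0 0 0 0;0 0 0 0 0 0 0;0 0 0 0 0 0 0;0 0 0 0 0 0 0;0 0 0 0 0 0 0;0 0 0 0 0 0 0;0 0 0 0 0 0 0;0 0 0 0 0 0 0;0 0 0 0 0 0 0;0 0 0 0 0 0 0;0 0 0 0 0 0 0;0 0 0 0 0 0 0;0 0 0 0 0 0 0")

```text
time_s: 12.45
eef_pos: [532.5, -388.2, 82.3]
ee_rot: [0.0, 0.982, 0.19, 0.0]
force: [0.2, -0.1, 0.6]
grip_width: -0.003
grip_force: 0.0
```

```bash
python3 -c "
from rig import *
print(sense()['eef_pos'],finish_job())"
```

```text
the job is handed in; nothing more can be done
[ 532.52187027 -388.19709387   82.30874373] None
```

I pointed at the empty setting and then at the turquoise pot, for more than two seconds each, and handed the job in still pointing at the pot; I saw no sign of touching anything, but no verdict came back.

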